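# Stow dismantled lock parts in sequence in a rotary parts keeper

### The job

The door lock is being stripped for service and its parts go into the round parts keeper in the order they came out, so that it can be put together again in reverse. Lay the lock cylinder flat in pocket 1 (one dot on the rim), which stands open at the keeper's window; then turn the keeper's knob clockwise to bring pocket 2 (two dots) to the window, and lay the dead bolt flat in it. Leave both parts in their pockets and do not disturb the screwdriver, the loupe or the tin of pins.

Things in the scene. Friction and masses are not known exactly. Their poses are not given: they have to be found in the camera images.
- keeper: round parts keeper, fixed to the worktop: grey base disc 304 mm across, aluminium turntable 264 mm across, and over it a fixed clear cover (235 mm across, top 37 mm above the worktop) with one opening, the window, on the keeper's own -x side. Origin: centre of the underside, z up. Three cover pillars, tops 41 mm high, 143 mm from the axis at 0, +75 and -75 degrees from its own +x
- window (a point): middle of the loading window, level with the cover's top (37 mm up), 76 mm from the axis towards the keeper's own -x. The window is a sector with metal edging, 35 degrees to either side of that direction, open from 31 mm from the axis outwards
- knob (a point): black fluted hand knob on the turntable's axis, 40 mm in diameter, from 41 to 68 mm above the worktop; this point is on the axis 55 mm above the worktop. It turns with the turntable
- turntable (a joint): angle of the turntable in rad, growing clockwise seen from above: 0 when pocket 1 stands centred in the window, 1.257 (72 degrees) when pocket 2 does; starts within 0.08 of 0. No detents or stops; turns with light friction (about 0.06 N m) and stays where it is left
- pocket1 (a point): middle of pocket 1's floor, 76 mm from the axis, 12 mm above the worktop; turns with the turntable. The five pockets are alike: 72 degree sectors with a flat floor from 25 to 118 mm from the axis, walls 3 mm thick and 19 mm high between them, and an outer rim 14 mm wide, top 32 mm above the worktop, with 1 to 5 black dots for the pocket's number
- pocket2 (a point): middle of pocket 2's floor, as for pocket 1. Pocket numbers run counter-clockwise seen from above, so a clockwise turn by 72 degrees brings pocket 2 from beside the window into it
- cylinder: brass profile lock cylinder lying on its side, 65 mm long (own x), 33 mm wide (own y), 17 mm high, 0.15 to 0.29 kg; origin at the centre of its underside, z up. Pinch it across its 33 mm width at mid-length
- bolt: steel dead bolt lying flat, 72 mm long (own x), 34 mm wide (own y), 0.13 kg: solid head 14 mm high from x = +2 to +36 mm; forked tail only 5 mm high, 27 mm wide, from x = -36 to +4 mm, with a small brass stud. Origin on the underside at the middle of its length and width, z up. Centre of mass near x = +10 mm. Pinch the head across its 34 mm, at about x = +14 mm
- screwdriver: red-handled screwdriver lying on the worktop nearest the robot, 209 mm long; a bystander
- loupe: black eyeglass (loupe), 36 mm across and 33 mm high, standing on the worktop; a bystander
- pin_tin: round grey open tin of lock pins, 64 mm across and 31 mm high; a bystander

How it is judged (in metres and radians):
On the way, in this order (a step that is already met when the one before it is completed fails the run):
1. the lock cylinder lies in pocket 1, let go (horizontal distance between cylinder and pocket1 below 0.05 m and z of cylinder in the frame of pocket1 between -0.005 and 0.008 m and contact force between cylinder and the fingers below 0.05 N and linear speed of cylinder below 0.02 m/s), for 0.2 s.
2. then the dead bolt lies in pocket 2, let go (horizontal distance between bolt and pocket2 below 0.05 m and z of bolt in the frame of pocket2 between -0.005 and 0.008 m and contact force between bolt and the fingers below 0.05 N and linear speed of bolt below 0.02 m/s), for 0.2 s.
At the end, for the whole second after the job is handed in: The lock cylinder lies flat on the floor of pocket 1 and the dead bolt flat on the floor of pocket 2 (each with its origin within 50 mm of the pocket's middle, so anywhere within the pocket, and less than 8 mm above its floor), both let go and at rest, the turntable at rest (all of step 1 and all of step 2 and velocity of joint turntable between -0.05 and 0.05 rad/s); the robot touches nothing.
It fails at once if the screwdriver, the loupe or the tin is shifted by more than 30 mm (distance of any of screwdriver, loupe, pin_tin from where it was at the start of the episode above 0.03 m).
It also fails if it takes over 64 s, if anything falls off the work surface, if the arm or the gripper's body presses on something with over 40 N, if the wrist force passes 120 N, or if a joint passes its speed limit or range.

### The arm

A 7-joint arm with a two-finger parallel gripper is mounted at the origin on a cart in front of the work surface, level with it; the furniture and walls round the work are solid. World frame = base frame: x ahead of the robot, y to its left, z up, the work surface at z = 0. Lengths are in mm, angles in rad, forces in N, time in s.
With the tool pointing down it reaches from about 400 to 875 mm from the base axis. Payload 4.4 kg.
Tool frame: the origin (TCP) lies on the centre line of the jaws, within the pads' length; the fingertips stand 25 mm ahead of it and the grasp point (between the pads) lies 6 mm ahead of it; x points along the fingers, y is the direction in which the jaws open and shut, and the axes are right-handed (so a half turn about x gives the same grasp; the last joint's range is limited). The gripper opens to 85 mm and grips with 20 to 120 N. Pads are 22 mm wide; open, the fingers measure 114 mm over their backs; the gripper's body (76 mm by 85 mm) begins 54 mm behind the grasp point. The pads swing forward as they close: fully open they stand 13 mm farther back than shut.
Start: joints at [1.052, 0.628, 0.038, 1.517, -0.027, 0.996, -0.02], TCP at [284.393, -584.498, 256.313] pointing down, gripper open.
Joint ranges: [-3.06, 3.06], [-0.37, 2.12], [-1.25, 1.32], [0.18, 2.47], [-1.1, 4.24], [0.23, 1.98], [-2.94, 2.94]. Speed limits (rad/s): [2.57, 2.57, 3.14, 3.14, 3.14, 3.14, 3.14].

### API

Orientations are given as [roll, pitch, yaw] about the fixed x, y, z axes, in that order (R = Rz(yaw) Ry(pitch) Rx(roll)).
In Python, from cell import * gives the robot as it stands. The module is installed in compiled form; this text tells all that it offers.
- The arm moves only by the tool jog_arm, never from a script. Its argument "series" is a list of rows, each a list of 3 entries, a list of its own where there are three numbers: the turn, a rotation vector about the tool's x, y, z in degrees, then the shift along the tool's x, y, z in mm, then the gripper's target within -1 to 1 (shut at 1, half-way at 0, fully open at -1). In form: [[[rx, ry, rz], [dx, dy, dz], hand], ...]. A call has 1 to 8 rows; each row shifts and turns the commanded pose from where the row before left it, along the tool's axes as they then stand; what a row does not reach is not made up. A row lasts 1/8 s, in which the tool goes at most 62.5 mm and 10.7 degrees, less where a joint would pass 70% of its speed; a pose out of reach is approached as far as the arm can. A call is refused whole if a number of a shift passes 62.5 or a number of a turn 10.7, either way. A call with a gripper value outside its range is refused whole. The fingers move at their own pace and stop on an object; the grip force is fixed at half the most. Time passes only in rows, so rows that do not move let the fingers close. It gives the time, the measured TCP pose, the force and the opening at its end, in the units of the state.
- read_state(): the state, without advancing time (a new reading comes with each control period).
- get_image(name): name is "scene" or "top"; returns a dict with "img" (400x640x3 uint8, red, green, blue), "range_z" (400x640 float32, mm along the optical axis (not along the pixel's ray), 0 where there is no reading), "fovy" (degrees; the focal length in pixels is half the picture's height over the tangent of half this angle, whatever the lens; pixels are square), "cx", "cy" (the principal point, pixels), "cam_to_world" (4x4, takes a point from camera to world coordinates). Camera axes: x right, y up, looking along -z (the intrinsics and any distortion apply to the point x, -y, -z); pixel columns grow to the right and rows downward; lengths in mm; the calibration is good to about 2 mm. A picture is of the moment at which its call begins.
- finish_job(): hands the job in, once; it reports no verdict.
The state is a dict: "clock": time; "qpos": joint angles; "qd": joint speeds; "tau": joint torques, N m; "eef_pos": TCP position; "tool_rot": TCP orientation; "force": force on the tool from outside, world axes, zero at the start; "torque": the same for the moment, N m; "width": finger opening in mm.
Only numpy, scipy, OpenCV 4.12 (cv2) and the standard library are available. Lean on these libraries where they do the work, as an engineer would, in place of code of your own. Each camera call takes 0.05 s, during which the arm holds its last target. There are 200 camera calls.

## Working session

There is one attempt and no reset: what is moved stays moved. The work goes in short steps, Python scripts to look and compute and a tool call to move; the robot and the scene stay as the last step left them, time stands still between calls to the robot, and variables do not carry over. Pictures are saved under pics/ and viewed, about 8 in all and at most 12, crops included, and the job is handed in when it is done.

Besides the shell and the picture viewer there is one more tool, called by a JSON object that holds its "method" and its "body". jog_arm: Moves the arm, as the interface text tells. Its arguments: {"type":"object","properties":{"series":{"type":"array"}},"required":["series"]}

```bash
mkdir -p pics; cat > h.py <<'E'
from cell import *
import numpy as np, cv2
def ray(g,u,v):
    f=200/np.tan(np.radians(g["fovy"])/2); T=np.array(g["cam_to_world"])
    d=T[:3,:3]@np.array([(u-g["cx"])/f,-(v-g["cy"])/f,-1.]); return T[:3,3],d
def onz(g,u,v,z):
    o,d=ray(g,u,v); return o+d*(z-o[2])/d[2]
def pts(g):
    f=200/np.tan(np.radians(g["fovy"])/2); T=np.array(g["cam_to_world"]); r=g["range_z"]
    v,u=np.mgrid[0:400,0:640]
    P=np.stack([(u-g["cx"])/f*r,-(v-g["cy"])/f*r,-r],-1)
    return P@T[:3,:3].T+T[:3,3]
def save(g,n): cv2.imwrite("pics/"+n+".png",g["img"][:,:,::-1])
E
python3 - <<'E'
from h import *
s=read_state();print(s)
for n in("scene","top"):
    g=get_image(n);save(g,n+"0");np.savez(n+"0.npz",**g);print(n,{k:g[k] for k in g if k not in("img","range_z")})
E
```

```text
{'clock': 0.0, 'qpos': array([ 1.05217648,  0.6293472 ,  0.0384605 ,  1.51837324, -0.02702623,
        0.99628523, -0.01999289]), 'qd': array([-0.00103587, -0.00063707,  0.00091699, -0.00134064,  0.00093498,
       -0.00042863,  0.00051437]), 'tau': array([ 5.29441386e-04, -5.63393569e+01,  1.22610502e+00, -1.93441504e+01,
        1.08525294e-02,  1.04482824e-02, -2.81357563e-05]), 'eef_pos': array([ 284.14814892, -583.96136608,  255.38700404]), 'tool_rot': array([-1.56338891,  1.56890172,  2.03100131]), 'force': array([-0.71596519,  0.39159919,  0.49750813]), 'torque': array([0.00185377, 0.00853314, 0.00319962]), 'width': 85.2155982178251}
scene {'fovy': 44.78603152805934, 'cx': 319.29765906932073, 'cy': 206.6916592480115, 'cam_to_world': array([[ 5.05554268e-01,  4.72076173e-01, -7.22190397e-01,
        -5.20028072e+02],
       [-8.62756706e-01,  2.84467113e-01, -4.18006374e-01,
        -5.94016753e+02],
       [ 8.10856789e-03,  8.34399514e-01,  5.51100447e-01,
         8.07334215e+02],
       [ 0.00000000e+00,  0.00000000e+00,  0.00000000e+00,
         1.00000000e+00]])}
top {'fovy': 52.970937388377024, 'cx': 326.41808267859824, 'cy': 202.61115687812784, 'cam_to_world': array([[-2.32149750e-03,  9.86617598e-01, -1.63034738e-01,
         3.03632206e+02],
       [-9.99631592e-01, -6.69846929e-03, -2.63022807e-02,
        -3.53494942e+01],
       [-2.70423761e-02,  1.62913614e-01,  9.86269671e-01,
         9.79298475e+02],
       [ 0.00000000e+00,  0.00000000e+00,  0.00000000e+00,
         1.00000000e+00]])}
```

View pics/top0.png

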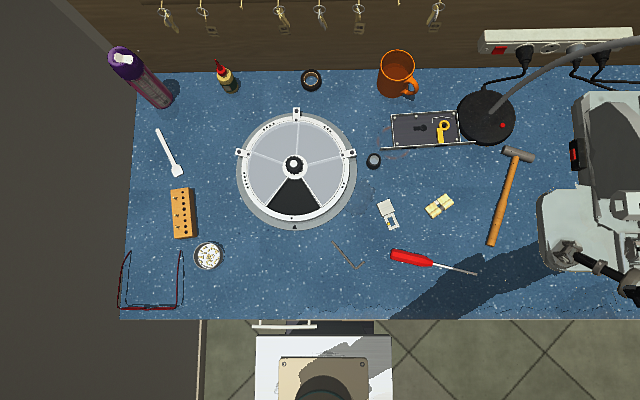

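View pics/scene0.png

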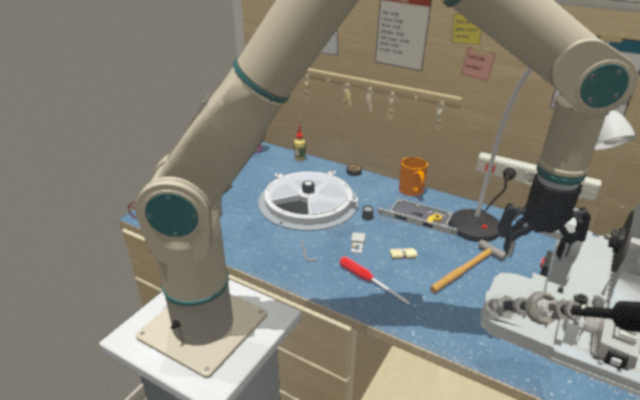

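The top view shows the keeper centred near (296,168) with its window facing the robot. The bolt is at (389,213), the cylinder at (440,206), the loupe at (373,161), the screwdriver at (430,262) and the tin at (208,256).

```bash
python3 - <<'E'
from h import *
g=dict(np.load("top0.npz"));P=pts(g);im=g["img"]
hsv=cv2.cvtColor(im,cv2.COLOR_RGB2HSV)
print("table z",np.round([P[v,u,2] for v,u in((230,300),(290,240),(120,420),(240,450))],1))
def obj(name,m,z,box):
    x0,y0,x1,y1=box; k=np.zeros(m.shape,np.uint8);k[y0:y1,x0:x1]=m[y0:y1,x0:x1]
    c=max(cv2.findContours(k,0,2)[0],key=cv2.contourArea).reshape(-1,2)
    w=np.array([onz(g,u,v,z)[:2] for u,v in c],np.float32)
    (cx,cy),(a,b),an=cv2.minAreaRect(w); bx=cv2.boxPoints(((cx,cy),(a,b),an))
    e=max((bx[1]-bx[0],bx[2]-bx[1]),key=np.linalg.norm)
    print(name,"c",round(cx,1),round(cy,1),"size",round(a,1),round(b,1),"long dir deg",round(np.degrees(np.arctan2(e[1],e[0])),1))
S=hsv[...,1];H=hsv[...,0];V=hsv[...,2]
obj("cyl",((H<45)&(S>40)&(V>90)).astype(np.uint8),12,(415,185,465,230))
obj("boltall",(((S<60)&(V>120))|((H<45)&(V>120))).astype(np.uint8),8,(370,190,408,240))
h=P[...,2]
obj("bolt head(h>10)",((h>9)&(h<25)).astype(np.uint8),14,(370,190,408,240))
obj("cyl h",((h>9)&(h<25)).astype(np.uint8),15,(415,185,465,230))
obj("knob",((h>58)&(h<80)).astype(np.uint8),68,(270,140,325,190))
obj("loupe",((h>20)&(h<45)).astype(np.uint8),33,(360,148,388,176))
obj("tin",((h>15)&(h<45)).astype(np.uint8),31,(185,235,230,275))
obj("screw",(((H<8)|(H>172))&(S>120)).astype(np.uint8),12,(380,240,440,275))
# base disc: fit circle by far boundary (grey vs blue)
for n,(u,v) in dict(pilX=(296,112),pilL=(242,153),pilR=(349,153),tri=(294,227)).items(): print(n,onz(g,u,v,41 if n!="tri" else 8).round(1), P[v,u].round(1))
c1=im[180:245,360:470]; c2=im[100:235,230:362]
a=cv2.resize(c1,None,fx=5,fy=5,interpolation=2)[:,:,::-1];cv2.imwrite("pics/parts.png",a)
cv2.imwrite("pics/keep.png",cv2.resize(c2,None,fx=4.4,fy=4.4,interpolation=2)[:,:,::-1])
E
```

```text
table z [ 1.5 -2.7  3.8 -1.2]
cyl c 445.6 -267.9 size 32.9 31.6 long dir deg 36.1
boltall c 434.2 -160.3 size 74.0 33.4 long dir deg 22.2
bolt head(h>10) c 451.4 -152.3 size 33.8 34.3 long dir deg -67.0
cyl h c 454.8 -282.0 size 32.3 65.9 long dir deg -55.2
knob c 546.9 65.7 size 37.7 38.4 long dir deg -14.8
loupe c 565.3 -125.8 size 29.1 32.7 long dir deg -1.1
tin c 335.1 290.4 size 63.5 31.0 long dir deg 2.7
screw c 328.8 -210.3 size 101.7 27.1 long dir deg 76.4
pilX [685.8  64.2  41. ] [686.3  64.3  39.9]
pilL [582.5 194.9  41. ] [584.  196.2  36. ]
pilR [579.8 -65.2  41. ] [581.2 -65.3  36.2]
tri [404.5  69.6   8. ] [404.9  70.    4.5]
```

View pics/parts.png

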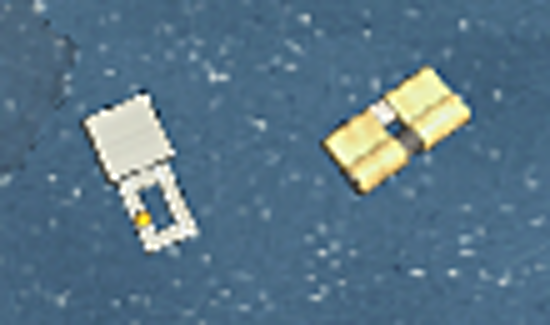

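View pics/keep.png

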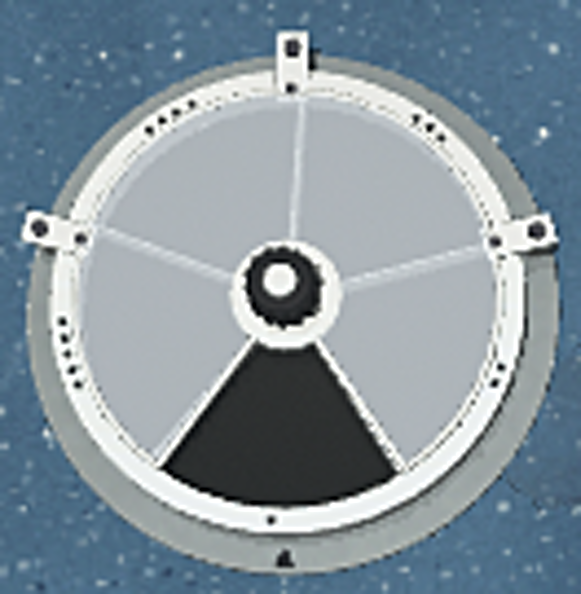

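The crops show the bolt with its head toward the keeper, the cylinder's long axis tilted, and dot 1 slightly to the +y side of the keeper's arrow. The keeper's centre is about (546,65). I'll place both parts lengthwise along the radius with the bolt's head outward, so the fingers have room.

```bash
cat >> h.py <<'E'
from scipy.spatial.transform import Rotation as Ro
def go(x,y,z,psi):
    s=read_state(); R=Ro.from_euler("xyz",s["tool_rot"]).as_matrix()
    T=(Ro.from_euler("z",psi-90,degrees=True)*Ro.from_euler("z",90,degrees=True)*Ro.from_euler("z",-90,degrees=True)*Ro.from_euler("y",90,degrees=True)).as_matrix()
    rv=Ro.from_matrix(R.T@T).as_rotvec(degrees=True)
    d=np.array([x,y,z])-s["eef_pos"]
    ya=np.degrees(np.arctan2(R[1,1],R[0,1]))
    print("t",s["clock"],"pos",s["eef_pos"].round(1),"jaw",ya.round(1),"w",round(s["width"],1),"F",s["force"].round(1),"q",np.round(s["qpos"],2))
    print(" turn",rv.round(1),"then shift",(T.T@d).round(1),"| shift w/o turn",(R.T@d).round(1))
E
python3 - <<'E'
from h import *
go(455,-282,120,34.8); go(455,-282,28,34.8)
g=dict(np.load("top0.npz"))
C=np.array([545.5,65.2])
for n,u,v,z in(("dot1",230+270/4.4,100+520/4.4,32),("dots2",230+497/4.4,100+375/4.4,32),("dots5",230+69/4.4,100+350/4.4,32),("dots3",230+428/4.4,100+126/4.4,32),("dots4",230+171/4.4,100+118/4.4,32),("tri",230+285/4.4,100+557/4.4,10)):
    p=onz(g,u,v,z)[:2];d=p-C;print(n,p.round(1),np.linalg.norm(d).round(1),np.degrees(np.arctan2(d[1],d[0])).round(1))
E
```

```text
t 0.1 pos [ 284.2 -584.   255.5] jaw -64.1 w 85.2 F [ 0.1 -0.2 -0.2] q [ 1.05  0.63  0.04  1.52 -0.03  1.   -0.02]
 turn [-98.9  -0.1   0.1] then shift [ 135.5  312.6 -150.5] | shift w/o turn [ 135.8 -196.6 -285.7]
t 0.1 pos [ 284.2 -584.   255.5] jaw -64.1 w 85.2 F [ 0.1 -0.2 -0.2] q [ 1.05  0.63  0.04  1.52 -0.03  1.   -0.02]
 turn [-98.9  -0.1   0.1] then shift [ 227.5  312.6 -150.5] | shift w/o turn [ 227.8 -196.5 -285.7]
dot1 [423.2  73.6] 122.6 176.1
dots2 [502.4 -50. ] 123.0 -110.5
dots5 [518.4 186. ] 123.8 102.7
dots3 [645.2 -12.6] 126.5 -38.0
dots4 [651.7 132.3] 125.6 32.3
tri [405.3  67.6] 140.2 179.0
```

{"method": "jog_arm", "body": {"series": [[[0,0,0],[0,-12,-18],-1],[[0,0,0],[0,-27,-39],-1],[[0,0,0],[0,-27,-39],-1],[[0,0,0],[0,-27,-39],-1],[[0,0,0],[0,-27,-39],-1],[[0,0,0],[0,-27,-39],-1],[[0,0,0],[0,-27,-39],-1],[[0,0,0],[0,-22,-33],-1]]}}

```text
clock: 1.1
eef_pos: [455.8, -279.7, 256.3]
tool_rot: [-2.113, 1.569, 1.484]
force: [0.2, -0.3, -0.4]
width: 85.4
```

{"method": "jog_arm", "body": {"series": [[[-9.9,0,0],[10,0,0],-1],[[-9.9,0,0],[15,0,0],-1],[[-9.9,0,0],[15,0,0],-1],[[-9.9,0,0],[15,0,0],-1],[[-9.9,0,0],[15,0,0],-1],[[-9.9,0,0],[15,0,0],-1],[[-9.9,0,0],[15,0,0],-1],[[-9.9,0,0],[15,0,0],-1]]}}

```text
clock: 2.1
eef_pos: [455.0, -281.8, 141.0]
tool_rot: [2.859, 1.57, 1.56]
force: [0.1, -0.6, -0.6]
width: 85.6
```

{"method": "jog_arm", "body": {"series": [[[-9.9,0,0],[15,0,0],-1],[[-9.9,0,0],[5,0,0],-1],[[0,0,0],[0,0,0],-1]]}}

```text
clock: 2.48
eef_pos: [454.7, -282.0, 121.0]
tool_rot: [2.964, 1.569, 2.002]
force: [-0.5, -0.3, 0.5]
width: 85.4
```

```bash
python3 - <<'E'
from h import *
go(455,-282,60,34.8)
E
```

```text
t 2.475 pos [ 454.7 -282.   121. ] jaw 34.9 w 85.4 F [-0.5 -0.3  0.5] q [ 0.76  0.69 -0.4   1.95  0.46  0.59  0.67]
 turn [ 0.1 -0.1 -0. ] then shift [61.   0.3  0.2] | shift w/o turn [61.   0.3  0.3]
```

{"method": "jog_arm", "body": {"series": [[[0,0,0],[20,0,0],-1],[[0,0,0],[25,0,0],-1],[[0,0,0],[20,0,0],-1],[[0,0,0],[15,0,0],-0.5],[[0,0,0],[9,0,0],-0.3],[[0,0,0],[4,0,0],-0.1],[[0,0,0],[0,0,0],0],[[0,0,0],[0,0,0],1]]}}

```text
clock: 3.48
eef_pos: [455.3, -283.8, 29.2]
tool_rot: [0.324, 1.57, -0.638]
force: [-0.7, 1.2, 2.7]
width: 29.3
```

{"method": "jog_arm", "body": {"series": [[[0,0,0],[0,0,0],1],[[0,0,0],[0,0,0],1],[[0,0,0],[0,0,0],1],[[0,0,0],[-10,0,0],1],[[0,0,0],[-20,0,0],1],[[0,0,0],[-25,0,0],1],[[0,0,0],[-15,0,0],1],[[0,0,0],[0,0,0],1]]}}

```text
clock: 4.47
eef_pos: [455.5, -284.1, 99.4]
tool_rot: [0.473, 1.568, -0.489]
force: [0.1, -0.1, -2.3]
width: 29.6
```

```bash
python3 - <<'E'
from h import *
go(469,65.6,98,88)
g=get_image("top");save(g,"t1")
cv2.imwrite("pics/t1c.png",cv2.resize(g["img"][100:300,280:480],None,fx=3,fy=3)[:,:,::-1])
E
```

```text
t 4.475 pos [ 455.5 -284.1   99.4] jaw 34.9 w 29.6 F [ 0.1 -0.1 -2.3] q [ 0.75  0.72 -0.37  1.96  0.49  0.54  0.65]
 turn [-53.1   0.1  -0. ] then shift [  1.4 349.9   1.3] | shift w/o turn [   1.   211.2 -279. ]
```

View pics/t1c.png

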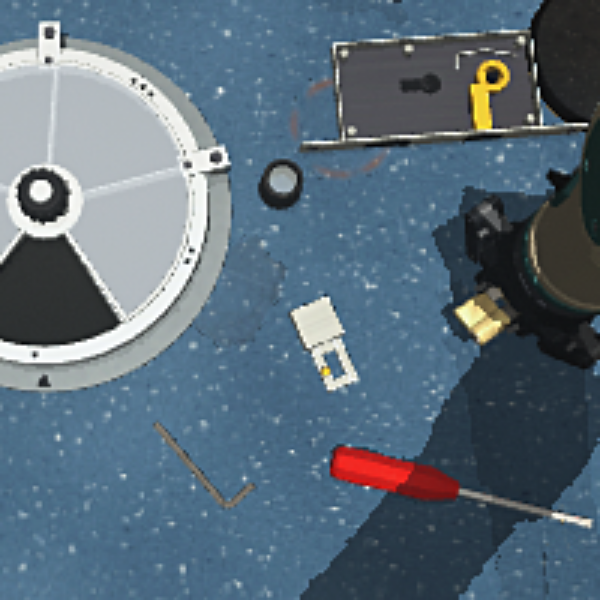

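The crop shows the cylinder held crosswise in the jaws at about (485,318), with everything else undisturbed.

{"method": "jog_arm", "body": {"series": [[[0,0,0],[0,12,-16],1],[[0,0,0],[0,24,-32],1],[[0,0,0],[0,32,-42],1],[[0,0,0],[0,34,-45],1],[[0,0,0],[0,34,-45],1],[[0,0,0],[0,34,-45],1],[[0,0,0],[0,28,-35],1],[[0,0,0],[0,15,-20],1]]}}

```text
clock: 5.52
eef_pos: [468.7, 71.1, 97.5]
tool_rot: [-2.972, 1.569, 2.354]
force: [0.2, -0.3, -1.1]
width: 29.4
```

{"method": "jog_arm", "body": {"series": [[[-8.9,0,0],[0,0,0],1],[[-8.9,0,0],[0,0,0],1],[[-8.9,0,0],[0,0,0],1],[[-8.9,0,0],[0,0,0],1],[[-8.9,0,0],[0,0,0],1],[[-8.9,0,0],[0,0,0],1],[[0,0,0],[0,0,0],1]]}}

```text
clock: 6.4
eef_pos: [468.6, 67.8, 97.5]
tool_rot: [2.985, 1.569, 2.954]
force: [-0.4, 0.4, -2.8]
width: 29.4
```

```bash
python3 - <<'E'
from h import *
go(469,69,42,88)
g=get_image("top");save(g,"t2")
cv2.imwrite("pics/t2c.png",cv2.resize(g["img"][100:260,210:390],None,fx=4,fy=3.7)[:,:,::-1])
E
```

```text
t 6.4 pos [468.6  67.8  97.5] jaw 88.2 w 29.4 F [-0.4  0.4 -2.8] q [ 0.13  0.7  -0.5   2.12  0.71  0.49  0.63]
 turn [ 0.2 -0.1 -0. ] then shift [55.5  1.2  0.4] | shift w/o turn [55.5  1.2  0.5]
```

View pics/t2c.png

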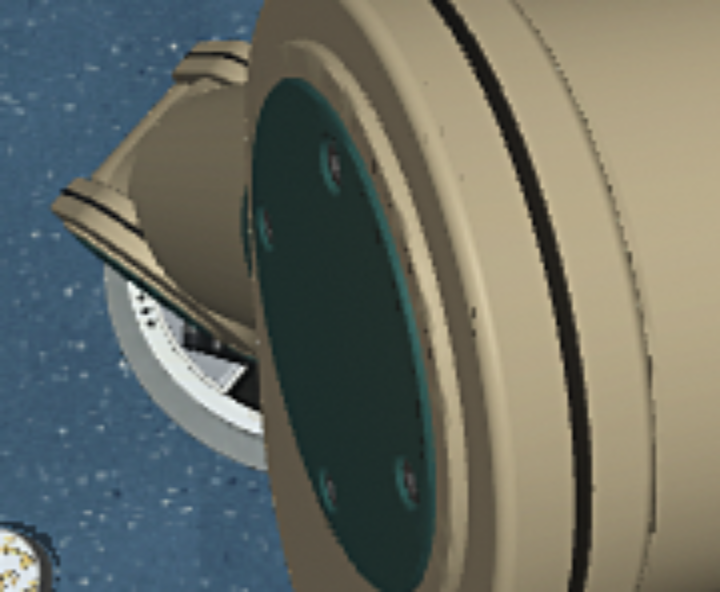

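The arm blocks the top view of the window, so I'll go down on the measured numbers and watch the force.

{"method": "jog_arm", "body": {"series": [[[0,0,0],[12,1,0],1],[[0,0,0],[15,0,0],1],[[0,0,0],[12,0,0],1],[[0,0,0],[8,0,0],1],[[0,0,0],[4,0,0],1],[[0,0,0],[2,0,0],1],[[0,0,0],[0,0,0],1]]}}

```text
clock: 7.32
eef_pos: [469.3, 69.0, 45.4]
tool_rot: [0.262, 1.57, 0.233]
force: [0.1, 0.3, -2.3]
width: 29.5
```

{"method": "jog_arm", "body": {"series": [[[0,0,0],[2,0,0],1],[[0,0,0],[1.5,0,0],1],[[0,0,0],[0,0,0],1]]}}

```text
clock: 7.7
eef_pos: [469.2, 68.9, 41.8]
tool_rot: [-1.616, 1.571, -1.645]
force: [-0.1, -0.1, -1.1]
width: 29.5
```

{"method": "jog_arm", "body": {"series": [[[0,0,0],[0,0,0],0.1],[[0,0,0],[0,0,0],0],[[0,0,0],[0,0,0],0],[[0,0,0],[0,0,0],0]]}}

```text
clock: 8.2
eef_pos: [469.2, 69.0, 41.9]
tool_rot: [0.369, 1.571, 0.34]
force: [-0.2, -0.1, 0.5]
width: 42.7
```

{"method": "jog_arm", "body": {"series": [[[0,0,0],[-8,0,0],0],[[0,0,0],[-15,0,0],0],[[0,0,0],[-25,0,0],0],[[0,0,0],[-20,0,0],-0.4],[[0,0,0],[-5,0,15],-0.4],[[0,0,0],[0,-2,30],-0.4],[[0,0,0],[0,-1,25],-0.4],[[0,0,0],[0,0,8],-0.4]]}}

```text
clock: 9.2
eef_pos: [548.2, 63.4, 115.2]
tool_rot: [0.462, 1.57, 0.432]
force: [-0.5, -0.2, 1.1]
width: 59.7
```

```bash
python3 - <<'E'
from h import *
go(547,65.6,69,88)
g=get_image("scene");save(g,"s1")
cv2.imwrite("pics/s1c.png",cv2.resize(g["img"][110:260,230:400],None,fx=4.4,fy=4)[:,:,::-1])
E
```

```text
t 9.2 pos [548.2  63.4 115.2] jaw 88.3 w 59.7 F [-0.5 -0.2  1.1] q [ 0.2   0.75 -0.57  1.9   0.64  0.67  0.78]
 turn [ 0.3  0.1 -0. ] then shift [46.2  2.1 -1.3] | shift w/o turn [46.2  2.1 -1.4]
```

View pics/s1c.png

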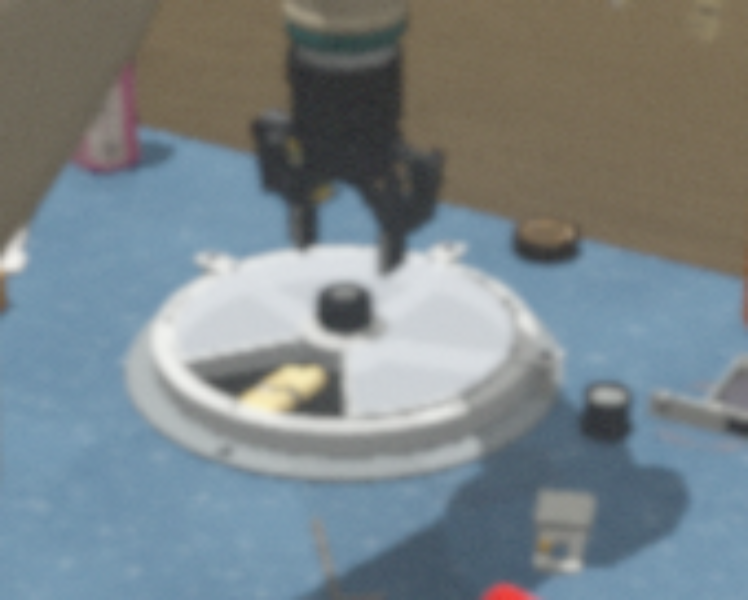

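The cylinder lies radially in pocket 1 at about (285,387), and the jaws straddle the knob. Next I'll grip the knob.

{"method": "jog_arm", "body": {"series": [[[0,0,0],[12,2,-1],-0.4],[[0,0,0],[16,0,0],-0.4],[[0,0,0],[12,0,0],-0.4],[[0,0,0],[6,0,0],-0.2],[[0,0,0],[0,0,0],0.2],[[0,0,0],[0,0,0],1],[[0,0,0],[0,0,0],1],[[0,0,0],[0,0,0],1]]}}

```text
clock: 10.25
eef_pos: [545.4, 66.8, 68.3]
tool_rot: [2.242, 1.569, 2.214]
force: [-0.5, 5.5, -11.9]
width: 38.1
```

{"method": "jog_arm", "body": {"series": [[[4,0,0],[0,0,0],1],[[8,0,0],[0,0,0],1],[[10,0,0],[0,0,0],1],[[10,0,0],[0,0,0],1],[[10,0,0],[0,0,0],1],[[10,0,0],[0,0,0],1],[[10,0,0],[0,0,0],1],[[7,0,0],[0,0,0],1]]}}

```text
clock: 11.25
eef_pos: [548.1, 70.6, 68.4]
tool_rot: [2.205, 1.563, 0.972]
force: [6.4, 11.7, -19.3]
width: 37.8
```

{"method": "jog_arm", "body": {"series": [[[0,0,0],[0,0,0],1],[[0,0,0],[0,0,0],0.1],[[0,0,0],[0,0,0],-0.3],[[0,0,0],[-5,0,0],-0.4],[[0,0,0],[-20,0,0],-0.4],[[0,0,0],[-30,0,0],-0.4],[[0,0,0],[-30,0,0],-0.4],[[0,0,0],[0,0,0],-0.4]]}}

```text
clock: 12.25
eef_pos: [548.0, 65.0, 157.0]
tool_rot: [1.221, 1.565, -0.014]
force: [-0.8, -0.3, -0.4]
width: 59.8
```

```bash
python3 - <<'E'
from h import *
# bolt: centre (434.5,-160), head dir ~24 -> grasp point +14
go(447.5,-154.5,120,-66.5)
E
```

```text
t 12.25 pos [548.  65. 157.] jaw 19.3 w 59.8 F [-0.8 -0.3 -0.4] q [ 0.01  0.63 -0.27  1.89  0.26  0.65 -0.09]
 turn [85.8 -0.1 -0.3] then shift [ 37.  161.2 179.7] | shift w/o turn [  36.4 -167.5  174. ]
```

{"method": "jog_arm", "body": {"series": [[[0,0,0],[0,-10,11],-0.4],[[0,0,0],[0,-22,23],-0.4],[[0,0,0],[0,-25,26],-0.6],[[0,0,0],[0,-25,26],-0.6],[[0,0,0],[0,-25,26],-0.6],[[0,0,0],[0,-25,26],-0.6],[[0,0,0],[0,-22,23],-0.6],[[0,0,0],[0,-13,13],-0.6]]}}

```text
clock: 13.25
eef_pos: [443.3, -156.4, 152.8]
tool_rot: [-1.777, 1.567, -3.014]
force: [0.9, 0.0, 0.1]
width: 68.2
```

{"method": "jog_arm", "body": {"series": [[[10.7,0,0],[3,0,0],-0.6],[[10.7,0,0],[5,0,0],-0.6],[[10.7,0,0],[5,0,0],-0.6],[[10.7,0,0],[5,0,0],-0.6],[[10.7,0,0],[5,0,0],-0.6],[[10.7,0,0],[5,0,0],-0.6],[[10.7,0,0],[5,0,0],-0.6],[[10.7,0,0],[3,0,0],-0.6]]}}

```text
clock: 14.25
eef_pos: [444.1, -154.6, 116.8]
tool_rot: [-0.353, 1.567, -3.088]
force: [0.3, 0.0, -0.2]
width: 68.4
```

```bash
python3 - <<'E'
from h import *
go(447.5,-154.5,29,-66.5)
g=get_image("top");save(g,"t3")
cv2.imwrite("pics/t3c.png",cv2.resize(g["img"][95:255,220:420],None,fx=4,fy=3.7)[:,:,::-1])
E
```

```text
t 14.25 pos [ 444.1 -154.6  116.8] jaw -66.7 w 68.4 F [ 0.3  0.  -0.2] q [ 0.19  0.62  0.12  2.13 -0.17  0.41 -0.71]
 turn [-0.2  0.2  0.1] then shift [87.8  1.2 -3.1] | shift w/o turn [87.8  1.3 -3.4]
```

View pics/t3c.png

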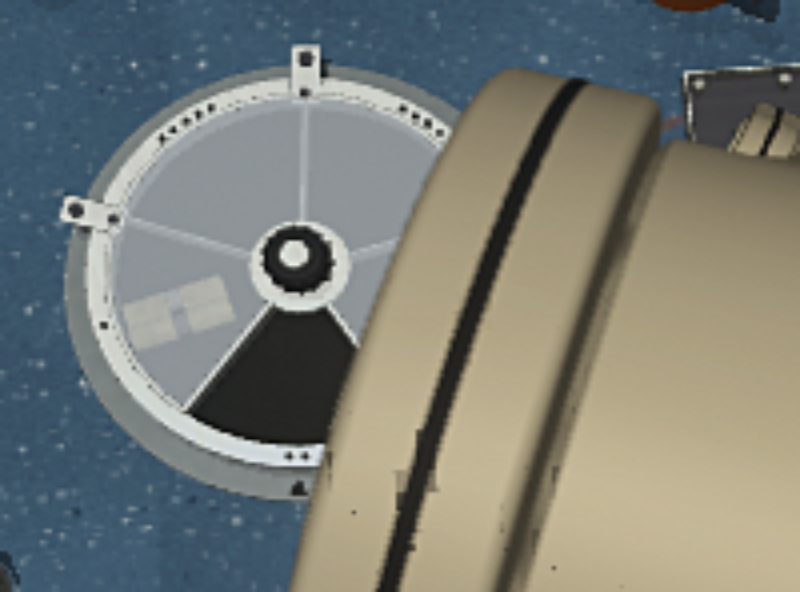

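Pocket 2's two dots, at about (297,456), are centred over the arrow at (299,488). The cylinder lies under the cover in pocket 1 at about (180,312). Next I'll grasp the bolt head.

{"method": "jog_arm", "body": {"series": [[[0,0,0],[15,1,-3],-0.6],[[0,0,0],[25,0,0],-0.6],[[0,0,0],[22,0,0],-0.5],[[0,0,0],[14,0,0],-0.3],[[0,0,0],[8,0,0],-0.1],[[0,0,0],[4,0,0],0],[[0,0,0],[1,0,0],0],[[0,0,0],[0,0,0],0]]}}

```text
clock: 15.3
eef_pos: [447.8, -153.1, 30.4]
tool_rot: [-0.834, 1.565, 2.723]
force: [0.3, 0.1, -0.2]
width: 42.6
```

{"method": "jog_arm", "body": {"series": [[[0,0,0],[0,0,0],1],[[0,0,0],[0,0,0],1],[[0,0,0],[0,0,0],1],[[0,0,0],[0,0,0],1]]}}

```text
clock: 15.8
eef_pos: [448.1, -153.2, 31.1]
tool_rot: [-0.828, 1.566, 2.727]
force: [-0.3, -0.8, 5.3]
width: 32.1
```

{"method": "jog_arm", "body": {"series": [[[0,0,0],[-5,0,0],1],[[0,0,0],[-12,0,0],1],[[0,0,0],[-20,0,0],1],[[0,0,0],[-25,0,0],1],[[0,0,0],[-20,0,0],1],[[0,0,0],[-8,0,0],1],[[0,0,0],[0,0,0],1]]}}

```text
clock: 16.68
eef_pos: [448.9, -152.9, 121.3]
tool_rot: [-0.927, 1.567, 2.629]
force: [0.4, -0.4, 0.1]
width: 31.9
```

```bash
python3 - <<'E'
from h import *
go(456.5,67,121,89.5)
g=get_image("scene");save(g,"s2")
cv2.imwrite("pics/s2c.png",cv2.resize(g["img"][120:270,250:450],None,fx=4,fy=4)[:,:,::-1])
E
```

```text
t 16.675 pos [ 448.9 -152.9  121.3] jaw -66.2 w 31.9 F [ 0.4 -0.4  0.1] q [ 0.03  0.64  0.36  2.12 -0.49  0.46 -0.39]
 turn [-155.7   -0.2    0.2] then shift [  0.3 220.    5.7] | shift w/o turn [   0.7 -198.2  -95.6]
```

View pics/s2c.png

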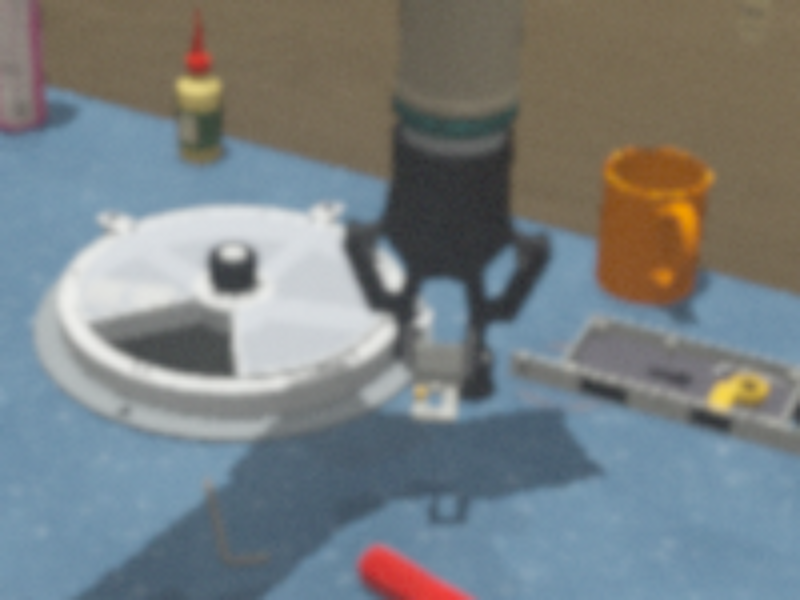

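The bolt is held level by its head at about (440,360), tail toward the robot. I'll rotate it so the head points outward.

{"method": "jog_arm", "body": {"series": [[[-6,0,0],[0,0,0],1],[[-10.5,0,0],[0,0,0],1],[[-10.5,0,0],[0,0,0],1],[[-10.5,0,0],[0,0,0],1],[[-10.5,0,0],[0,0,0],1],[[-10.5,0,0],[0,0,0],1],[[-10.5,0,0],[0,0,0],1],[[-10.5,0,0],[0,0,0],1]]}}

```text
clock: 17.73
eef_pos: [448.0, -153.0, 120.0]
tool_rot: [-2.267, 1.564, 2.682]
force: [-0.1, -0.5, -0.5]
width: 32.0
```

{"method": "jog_arm", "body": {"series": [[[-10.5,0,0],[0,0,0],1],[[-10.5,0,0],[0,0,0],1],[[-10.5,0,0],[0,0,0],1],[[-10.5,0,0],[0,0,0],1],[[-10.5,0,0],[0,0,0],1],[[-10.5,0,0],[0,0,0],1],[[-10.5,0,0],[0,0,0],1],[[-3,0,0],[0,0,0],1]]}}

```text
clock: 18.73
eef_pos: [448.0, -153.1, 120.1]
tool_rot: [2.599, 1.564, 2.594]
force: [-0.0, -0.1, -2.1]
width: 31.9
```

{"method": "jog_arm", "body": {"series": [[[0,0,0],[0,12,0],1],[[0,0,0],[0,28,1],1],[[0,0,0],[0,36,1],1],[[0,0,0],[0,36,1],1],[[0,0,0],[0,36,1],1],[[0,0,0],[0,34,1],1],[[0,0,0],[0,26,1],1],[[0,0,0],[0,12,0],1]]}}

```text
clock: 19.73
eef_pos: [455.4, 69.3, 121.3]
tool_rot: [2.547, 1.566, 2.544]
force: [0.7, 0.0, -2.6]
width: 32.0
```

```bash
python3 - <<'E'
from h import *
go(456.5,67,43.5,89.5)
E
```

```text
t 19.725 pos [455.4  69.3 121.3] jaw 89.8 w 32.0 F [ 0.7  0.  -2.6] q [ 0.    0.61 -0.3   2.14  0.4   0.44  0.95]
 turn [ 0.3 -0.2 -0.2] then shift [77.8 -2.3  1.2] | shift w/o turn [77.8 -2.6  1.5]
```

{"method": "jog_arm", "body": {"series": [[[0,0,0],[14,-2.5,1.5],1],[[0,0,0],[20,0,0],1],[[0,0,0],[18,0,0],1],[[0,0,0],[11,0,0],1],[[0,0,0],[7,0,0],1],[[0,0,0],[4,0,0],1],[[0,0,0],[2,0,0],1],[[0,0,0],[0,0,0],1]]}}

```text
clock: 20.72
eef_pos: [457.0, 64.5, 45.5]
tool_rot: [2.653, 1.566, 2.649]
force: [0.5, 0.2, -1.2]
width: 31.8
```

{"method": "jog_arm", "body": {"series": [[[0,0,0],[1,2,0],1],[[0,0,0],[1.5,0,0],1],[[0,0,0],[0,0,0],1]]}}

```text
clock: 21.1
eef_pos: [457.1, 66.8, 43.2]
tool_rot: [2.541, 1.566, 2.537]
force: [-0.2, 1.4, 3.3]
width: 31.8
```

Light contact with the floor, so I'll release and lift.

{"method": "jog_arm", "body": {"series": [[[0,0,0],[0,0,0],0.1],[[0,0,0],[0,0,0],0],[[0,0,0],[0,0,0],0],[[0,0,0],[-6,0,0],0],[[0,0,0],[-15,0,0],0],[[0,0,0],[-30,0,0],0],[[0,0,0],[-40,0,0],0],[[0,0,0],[-40,0,0],0]]}}

```text
clock: 22.1
eef_pos: [457.1, 66.1, 175.2]
tool_rot: [2.75, 1.566, 2.745]
force: [0.6, -0.1, -0.5]
width: 43.0
```

{"method": "jog_arm", "body": {"series": [[[0,0,0],[-10,-20,0],0],[[0,0,0],[0,-40,0],0],[[0,0,0],[0,-45,0],0],[[0,0,0],[0,-45,0],0],[[0,0,0],[0,-45,0],0],[[0,0,0],[0,-45,0],0],[[0,0,0],[0,-30,0],0],[[0,0,0],[0,0,0],0]]}}

```text
clock: 23.1
eef_pos: [455.4, -206.7, 183.3]
tool_rot: [2.94, 1.566, 2.93]
force: [-1.0, 0.5, -0.3]
width: 43.0
```

```bash
python3 - <<'E'
from h import *
g=get_image("top");save(g,"t4")
go(457,67,150,89.5)
P=pts(g);h=P[...,2];k=((h>20)&(h<30)).astype(np.uint8)
cv2.imwrite("pics/t4c.png",cv2.resize(g["img"][95:280,195:415],None,fx=3.5,fy=3.2)[:,:,::-1])
g0=dict(np.load("top0.npz"))
d=np.abs(g["img"].astype(int)-g0["img"]).max(-1)
for n,(a,b,c,e) in dict(loupe=(360,148,388,176),tin=(190,238,226,272),screw=(385,245,480,278)).items(): print(n,d[b:e,a:c].mean().round(1))
E
```

```text
t 23.15 pos [ 455.7 -204.6  183.3] jaw 89.6 w 42.9 F [-0.3 -0.3 -0.2] q [ 0.69  0.56 -0.47  1.99  0.39  0.68  1.54]
 turn [ 0.1 -0.3 -0.1] then shift [ 33.3 271.6  -1. ] | shift w/o turn [ 33.9 271.5  -0.5]
loupe 2.4
tin 2.9
screw 54.6
```

View pics/t4c.png

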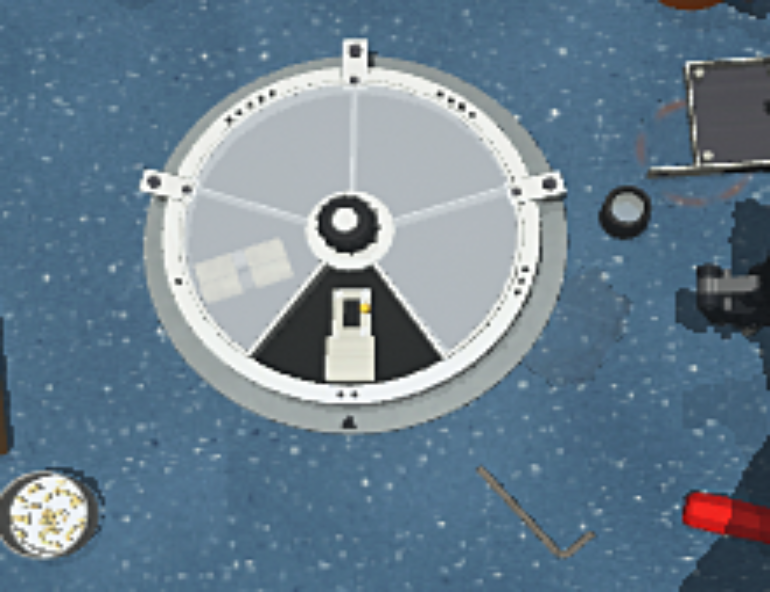

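The bolt lies in pocket 2 with its head at about (350,360) and its tail inward. The cylinder is in pocket 1 at about (245,270). The head sits close to the rim, so I'll check with depth that it lies flat before handing in.

```bash
python3 - <<'E'
from h import *
g=get_image("top");P=pts(g)
U=lambda x,y:(int(round(195+x/3.5)),int(round(95+y/3.2)))
for n,x,y in(("head out",350,374),("head in",350,345),("tail out",338,325),("tail in",350,293),("floor",300,350),("floor",400,350),("rim",320,388),("head L",332,360),("head R",370,360)):
    u,v=U(x,y);print(n,np.median(P[v-1:v+2,u-1:u+2].reshape(-1,3),0).round(1))
E
```

```text
head out [439.3  65.8  25.4]
head in [460.7  65.8  25.6]
tail out [477.4  74.5  15.5]
tail in [502.2  67.3  16.6]
floor [461.  101.9  11.7]
floor [460.7  33.1  11. ]
rim [428.5  86.5  31.8]
head L [448.7  77.9  24.9]
head R [448.7  51.2  23.9]
```

The bolt is flat: head top about 25.5 mm, tail about 16 mm, floor about 11.5 mm. I'll hand in.

```bash
python3 -c "
from cell import *
print(finish_job())"
```

```text
the job is handed in; nothing more can be done
None
```

I laid the cylinder in pocket 1, turned the knob about 69° clockwise to bring pocket 2 to the window, laid the bolt in it head outward, and handed the job in. The robot's clock read about 23 s; no verdict is reported.

- **Parts:** The last top view showed the cylinder lying in pocket 1 under the cover. The bolt was flat by depth: head top about 25.5 mm and tail about 16 mm up, over a floor about 11.5 mm up.
- **Turntable:** Pocket 2's dots stood centred over the base's arrow when I checked after the turn, and looked the same at the end.
- **Robot:** The gripper was open and clear of everything at hand-in.
- **Bystanders:** The loupe and the tin showed no change in the image. The same check on the screwdriver read high (54.6 against about 2.5 for the others), most likely because the arm and its shadow covered part of it. I never moved near it, but the check does not confirm that it stayed put.

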